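Put the tried-on bracelets back on their display columns

ROBOT

A 6-joint arm with a two-finger parallel gripper is mounted at the origin on a cart in front of the work surface, level with it; the furniture and walls round the work are solid. World frame = base frame: x ahead of the robot, y to its left, z up, the work surface at z = 0. Lengths are in m, angles in rad, forces in N, time in s.
With the tool pointing down it reaches from about 0.35 to 0.85 m from the base axis. Payload 8.1 kg.
Tool frame: the origin (TCP) lies at the very end of the fingers, on their centre line; the grasp point (between the pads) lies robot.grip_point_offset behind it (robot.grip_point_offset is the distance from the TCP to the grasp point, in m); z points along the fingers, y is the line along which they close (so a half turn about z gives the same grasp; the last joint's range is limited). The gripper opens to 93 mm and grips with 3 to 60 N. Pads are 15 mm wide; open, the fingers measure 128 mm over their backs; the gripper's body (75 mm by 188 mm) begins 65 mm behind the grasp point.
Start: joints at [1.104, 0.13, 1.488, -0, 1.523, -0.085], TCP at [0.224, 0.557, 0.219] pointing down, gripper open.
Joint ranges: [-2.96, 2.96], [-0.89, 2.26], [0.02, 2.5], [-1.34, 4.48], [0, 2.73], [-2.66, 2.66]. Speed limits (rad/s): [2.39, 2.39, 2.79, 3.14, 3.14, 3.14].

INTERFACE

Orientations are given as a rotation vector (axis times angle).
In Python, from plant import robot, eyes gives the robot as it stands. The module is installed in compiled form; this text tells all that it offers.
- The arm moves only by the tool apply_moves, never from a script. Its argument "steps" is one flat list of numbers, 7 for each row, row after row: the shift along the tool's x, y, z in units of 30 mm (1.0 is 30 mm), then the turn, a rotation vector about the tool's x, y, z in units of 6 degrees (1.0 is 6 degrees), then the opening in per cent of the stroke, from 0 (shut) to 100 (fully open). In form: [dx, dy, dz, ax, ay, az, fingers, dx, dy, dz, ax, ay, az, fingers, ...]. A call has 1 to 12 rows; each row shifts and turns the commanded pose from where the row before left it, along the tool's axes as they then stand; what a row does not reach is not made up. A row lasts 1/12 s, in which the tool goes at most 41.7 mm and 7.16 degrees, less where a joint would pass 70% of its speed; a pose out of reach is approached as far as the arm can. A call is refused whole if a number of a shift passes 1 or a number of a turn 1, either way. A call with a gripper value outside its range is refused whole. The fingers move at their own pace and stop on an object; "grip_force" is the grip in N (left out, the last holds). Time passes only in rows, so rows that do not move let the fingers close. It gives the time, the measured TCP pose, the force, the opening and the grip force at its end, in the units of the state.
- robot.read_state(): the state, without advancing time (a new reading comes with each control period).
- eyes.read_camera(name): name is "side" or "top" or "wrist"; returns the picture (400x640x3 uint8, red, green, blue); there is no depth.
- eyes.calibration(name): a dict with "K" (3x3 intrinsics, pixels), "R" (3x3) and "t" (3): a world point X has camera coordinates R X + t. Camera axes: x right, y down, z forward; pixel columns grow to the right and rows downward; lengths in m; the calibration is good to about 2 mm. A picture is of the moment at which its call begins: read the wrist's pose just before it. calibration takes no time and is no camera call; for the wrist camera it gives the pose at the moment of the call.
- robot.close_job(): hands the job in; it is judged then, once.
Trained networks look in the newest picture that a camera, given by its name, has taken for a name from the list of things; names that differ only in an ending like _2 or _b are one class to them, and where a whole thing is asked for, a point or a joint stands for the part that bears it (a point fixed in the world has none). Each returns a list of dicts, best first, with "conf" (0 to 1); they miss things now and then, are a little off and sometimes report something else, mostly with a low value. They report only what shows in the picture. A call takes as long as a camera call.
- eyes.search_frame(camera, thing): "rect" ([left, top, width, height] in pixels, round what is visible of it).
- eyes.place_of(camera, thing): "xy" ([column, row] in pixels: a listed point, or the origin of a listed thing).
The state is a dict: "t": time; "q": joint angles; "dq": joint speeds; "joint_torque": joint torques, N m; "tool_pos": TCP position; "orientation": TCP orientation; "force": force on the tool from outside, world axes, zero at the start; "wrist_torque": the same for the moment, N m; "opening": finger opening in m; "gripper_force": force on a finger pad.
Only numpy, scipy, OpenCV 4.12 (cv2) and the standard library are available. Lean on these libraries where they do the work, as an engineer would, in place of code of your own. Each camera call takes 0.05 s, during which the arm holds its last target. There are 200 camera calls.

TASK

A customer has left four bracelets on the green mat. Put each back over the display column made for it, lying flat on the column's wooden foot: the two tall cream shell bracelets on the two tall columns, one on each, the low grey stone bracelet on the low column, and the small silver baby's bangle on the slender column. Leave the glass dish and the tape roll where they are.

Things in the scene. Friction and masses are not known exactly. Their poses are not given: they have to be found in the camera images.
- shell_1_mid (a point): one of the two tall bracelets, a ring of cream-coloured upright shell sticks, 59 mm across outside, about 50 mm inside, 36 mm high, lying flat (axis upright) on the mat, whose top is 4.5 mm above the counter. The point is its centre, half-way up (18 mm above its underside); z is the ring's axis
- shell_2_mid (a point): one of the two tall bracelets, a ring of cream-coloured upright shell sticks, 59 mm across outside, about 50 mm inside, 38 mm high, lying flat (axis upright) on the mat, whose top is 4.5 mm above the counter. The point is its centre, half-way up (19 mm above its underside); z is the ring's axis
- stone_mid (a point): the low bracelet, a ring of flat grey stone plates, 62 mm across outside, about 53 mm inside, 20 mm high, lying flat on the mat. The point is its centre, half-way up (10 mm above its underside); z is the ring's axis
- bangle_mid (a point): the baby's bangle, a plain silver band, 49 mm across outside, 39 mm inside, 13 mm high, lying flat on the mat. The point is its centre, half-way up (6.5 mm above its underside); z is the ring's axis
- column_tall_1: a tall bracelet display column: round wooden foot 82 mm across and 8 mm high with a grey padded sleeve standing in its middle, 46 mm high above the foot (top at z = 54 mm), tapering from 40 mm across at the bottom to 30 mm at the top; it stands firm on the counter. The origin is the centre of the foot's underside, z up, so the foot's top, where a bracelet comes to rest, is at z = 8 mm
- column_tall_2: the other tall bracelet display column: round wooden foot 82 mm across and 8 mm high with a grey padded sleeve standing in its middle, 46 mm high above the foot (top at z = 54 mm), tapering from 40 mm across at the bottom to 30 mm at the top; it stands firm on the counter. The origin is the centre of the foot's underside, z up, so the foot's top, where a bracelet comes to rest, is at z = 8 mm
- column_low: the low bracelet display column: round wooden foot 82 mm across and 8 mm high with a grey padded sleeve standing in its middle, 25 mm high above the foot (top at z = 33 mm), tapering from 40 mm across at the bottom to 32 mm at the top; it stands firm on the counter. The origin is the centre of the foot's underside, z up, so the foot's top, where a bracelet comes to rest, is at z = 8 mm
- column_slim: the slender bracelet display column: round wooden foot 66 mm across and 8 mm high with a grey padded sleeve standing in its middle, 32 mm high above the foot (top at z = 40 mm), tapering from 23 mm across at the bottom to 16 mm at the top; it stands firm on the counter. The origin is the centre of the foot's underside, z up, so the foot's top, where a bracelet comes to rest, is at z = 8 mm
- dish_mid (a point): white round glass dish, 82 mm across and 22 mm high, empty, standing loose on the mat; stays where it is. The point is its centre, half-way up
- tape_mid (a point): roll of brown parcel tape, 92 mm across and 48 mm high, lying loose on the counter among the columns; stays where it is. The point is its centre, half-way up

How it is judged:
By the outcome, as a careful person would: the job done as asked, in the order asked, and still so for the second after the job is handed in, with the robot touching nothing.
It also fails if it takes over 93 s, if anything falls off the work surface, if the arm or the gripper's body presses on something with over 40 N, if the wrist force passes 120 N, or if a joint passes its speed limit or range.

## Working session

There is one attempt and no reset: what is moved stays moved. The work goes in short steps, Python scripts to look and compute and a tool call to move; the robot and the scene stay as the last step left them, time stands still between calls to the robot, and variables do not carry over. Pictures are saved under pics/ and viewed, at most 14 in all, crops included, and the job is handed in when it is done.

Besides the shell and the picture viewer there is one more tool, called as a command line: name --argument value ..., lists and objects as JSON in quotes. apply_moves: Moves the arm, as the interface text tells. Its arguments: {"type":"object","properties":{"steps":{"type":"array"},"grip_force":{"type":"number"}},"required":["steps"]}

```bash
mkdir -p pics
cat > h.py <<'E'
import numpy as np, cv2
from plant import robot, eyes
from scipy.spatial.transform import Rotation as Rot
def snap(c,name=None):
    cal=eyes.calibration(c); im=eyes.read_camera(c)
    if name: cv2.imwrite(f'pics/{name}.png',im[:,:,::-1])
    return im,cal
def ray(cal,uv):
    K,R,t=[np.array(cal[k]) for k in('K','R','t')]
    d=R.T@np.linalg.solve(K,[uv[0],uv[1],1.]); return -R.T@t,d
def onz(cal,uv,z):
    o,d=ray(cal,uv); return o+d*(z-o[2])/d[2]
def proj(cal,X):
    K,R,t=[np.array(cal[k]) for k in('K','R','t')]
    p=K@(R@np.array(X)+t); return p[:2]/p[2]
E
python3 - <<'E'
from h import *
s=robot.read_state(); print(s, robot.grip_point_offset)
Z=dict(shell_1_mid=.0225,stone_mid=.0145,bangle_mid=.011,column_tall_1=0,column_low=0,column_slim=0,dish_mid=.0155,tape_mid=.024)
for c in('top','side','wrist'):
    im,cal=snap(c,c+'0'); print(c,(-np.array(cal['R']).T@cal['t']).round(3))
    for k,z in Z.items():
        for d in eyes.place_of(c,k):
            if d['conf']>.2: print(c,k,round(d['conf'],2),np.round(d['xy'],1),onz(cal,d['xy'],z).round(4)[:2])
E
```

```text
{'t': 0.0, 'q': array([ 1.10356351e+00,  1.31186746e-01,  1.48925867e+00,  6.32394472e-06,
        1.52298108e+00, -8.54377927e-02]), 'dq': array([-0.00138511,  0.00181683,  0.00012835,  0.00023389,  0.00254691,
       -0.00068868]), 'joint_torque': array([ 1.45160964e-03, -5.59853268e+01, -4.91756845e+01,  7.68978847e-02,
        3.57667124e-02, -1.45124113e-04]), 'tool_pos': array([0.22329784, 0.55629895, 0.21758348]), 'orientation': array([-5.95990511e-01, -3.08402504e+00,  2.76815448e-03]), 'force': array([-0.54212547, -0.32064477,  0.34986216]), 'wrist_torque': array([ 0.00453512, -0.00324607, -0.04032313]), 'gripper_force': 0.0, 'opening': 0.09312568864376577} 0.0188
top [0.497 0.026 1.08 ]
top shell_1_mid 0.83 [362.1 181.7] [ 0.5817 -0.0618]
top stone_mid 0.57 [273.  193.2] [0.5612 0.1296]
top bangle_mid 0.6 [264.6 247.4] [0.4452 0.1497]
top column_tall_1 0.89 [438.5 168.5] [ 0.6092 -0.2312]
top column_tall_1 0.62 [211.7 162.2] [0.6324 0.2636]
top column_low 0.93 [427.8 232.6] [ 0.4699 -0.204 ]
top column_low 0.39 [264.1 249.5] [0.4402 0.1522]
top column_slim 0.86 [193.8 231.9] [0.4813 0.3041]
top dish_mid 0.67 [376.4 242.9] [ 0.4504 -0.09  ]
top tape_mid 0.93 [291.1 148.7] [0.6551 0.0885]
side [0.488 0.875 0.563]
side shell_1_mid 0.63 [304.1 181. ] [ 0.5821 -0.0838]
side stone_mid 0.72 [303.3 225.1] [0.5644 0.1229]
side stone_mid 0.59 [330.1 206. ] [0.5017 0.031 ]
side bangle_mid 0.69 [356.9 235.7] [0.4331 0.1502]
side column_tall_1 0.94 [267.9 267.1] [0.6282 0.2638]
side column_tall_1 0.56 [298.4 163.4] [ 0.6159 -0.2401]
side column_low 0.82 [347.1 169.8] [ 0.4553 -0.2093]
side column_slim 0.93 [332.5 286. ] [0.4862 0.3097]
side dish_mid 0.65 [347.6 186.1] [ 0.455  -0.0775]
side dish_mid 0.24 [304.2 181.3] [ 0.5828 -0.0945]
side tape_mid 0.88 [269.  213.5] [0.6542 0.0936]
wrist [0.157 0.584 0.383]
wrist column_slim 0.43 [235.6 387. ] [0.4836 0.3064]
```

View pics/top0.png

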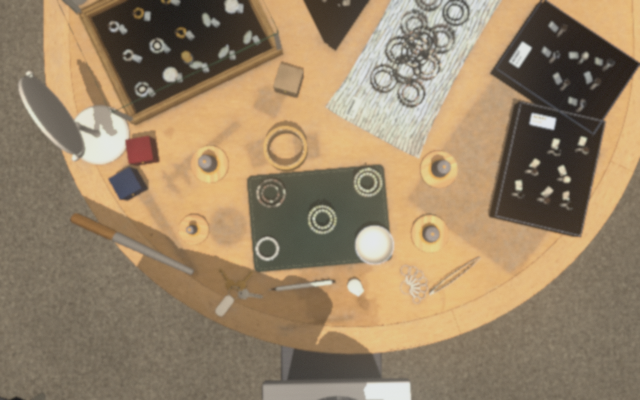

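View pics/side0.png

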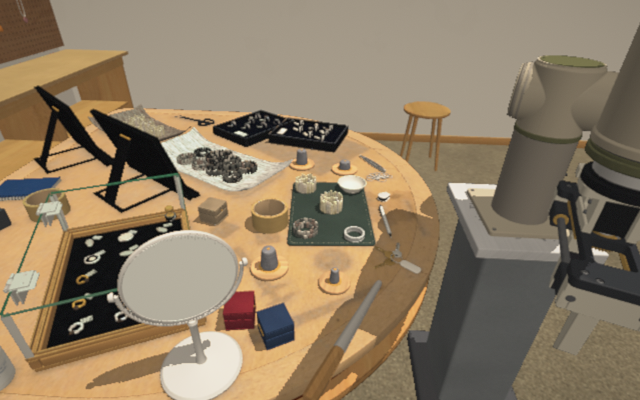

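Top view: shells near (367,182) and (321,219), stone (271,193), bangle (267,248). Tall columns are at (211,163) and (439,168), low (429,233), slim (193,229), dish (374,244), tape (286,146). The side view agrees.

```bash
cat >> h.py <<'E'
def go(x,y,z,yaw_y=np.pi/2):
    """offset in tool units to reach TCP target with tool y at world angle yaw_y, tool down"""
    s=robot.read_state(); R=Rot.from_rotvec(s['orientation'])
    ty=np.array([np.cos(yaw_y),np.sin(yaw_y),0]); tz=np.array([0,0,-1.]); T=np.c_[np.cross(ty,tz),ty,tz]
    w=(np.array([x,y,z])-s['tool_pos'])
    print('pos',s['tool_pos'].round(4),'shift units in tool',(R.inv().apply(w)/.03).round(2),'in target frame',(T.T@w/.03).round(2),
      'turn units',(((R.inv()*Rot.from_matrix(T)).as_rotvec(degrees=True))/6).round(2))
E
python3 - <<'E'
from h import *
go(0.45,0.25,0.25)
cal=eyes.calibration('wrist'); print(cal['K'])
s=robot.read_state();R=Rot.from_rotvec(s['orientation']).as_matrix()
o=-np.array(cal['R']).T@cal['t']; print('cam in tool',R.T@(o-s['tool_pos']),'axes',(R.T@np.array(cal['R']).T).round(3))
for uv in[(0,0),(640,0),(0,400),(640,400)]: print((R.T@(onz(cal,uv,0.02)-s['tool_pos'])).round(3))
E
```

```text
pos [0.2235 0.5568 0.2186] shift units in tool [-10.82  -6.68  -1.05] in target frame [ -7.55 -10.23  -1.05] turn units [-0.    0.   -3.65]
[[312.50291489   0.         324.87680348]
 [  0.         312.50291489 195.51472771]
 [  0.           0.           1.        ]]
cam in tool [ 0.07226558  0.00034417 -0.16477368] axes [[ 0.    -0.965 -0.262]
 [ 1.    -0.     0.001]
 [-0.001 -0.262  0.965]]
[ 0.182 -0.334  0.199]
[0.182 0.325 0.199]
[-0.337 -0.475  0.199]
[-0.337  0.463  0.199]
```

apply_moves --steps '[-0.9,-0.8,-0.25,0,0,-0.91,100,-0.9,-0.8,-0.25,0,0,-0.91,100,-0.9,-0.8,-0.25,0,0,-0.91,100,-0.9,-0.9,-0.25,0,0,-0.92,100,-0.7,-1,0,0,0,0,100,-0.7,-1,0,0,0,0,100,-0.7,-1,0,0,0,0,100,-0.7,-1,0,0,0,0,100,-0.7,-1,0,0,0,0,100,-0.7,-1,0,0,0,0,100,0,0,0,0,0,0,100,0,0,0,0,0,0,100]'

```text
t: 2.35
tool_pos: [0.432, 0.2542, 0.2487]
orientation: [0.006, 3.142, 0.0]
force: [-0.7, -0.1, 0.4]
opening: 0.093
gripper_force: 0.0
```

```bash
cat >> h.py <<'E'
Z=dict(shell_1_mid=.0225,stone_mid=.0145,bangle_mid=.011,column_tall_1=0,column_low=0,column_slim=0,dish_mid=.0155,tape_mid=.024)
def survey(name,things=Z):
    import json
    im,cal=snap('wrist',name); out=[]
    for k in things:
        for d in eyes.place_of('wrist',k):
            if d['conf']>.3:
                o,r=ray(cal,d['xy']); p=onz(cal,d['xy'],Z[k])
                print(k,round(d['conf'],2),np.round(d['xy'],1),p.round(4)[:2]); out.append([k,list(o),list(r),list(p)])
    json.dump(out,open(name+'.json','w')); return cal
E
python3 - <<'E'
from h import *
survey('w1'); go(0.45,-0.02,0.25)
E
```

```text
stone_mid 0.62 [240.2 259.9] [0.5615 0.1356]
bangle_mid 0.87 [239.6 176.3] [0.4429 0.1427]
column_tall_1 0.82 [336.1 296.1] [0.6291 0.2709]
column_tall_1 0.46 [238.1 259.9] [0.5689 0.1282]
column_slim 0.65 [357.4 204.4] [0.4853 0.2995]
column_slim 0.57 [336.5 295.2] [0.6276 0.2715]
dish_mid 0.87 [ 65.5 178.5] [ 0.444  -0.0824]
tape_mid 0.63 [218.9 320.5] [0.653  0.1004]
pos [0.4306 0.2564 0.2486] shift units in tool [-0.63 -9.22 -0.05] in target frame [-0.65 -9.21 -0.05] turn units [ 0.   -0.    0.02]
```

apply_moves --steps '[-0.1,-1,0,0,0,0,100,-0.1,-1,0,0,0,0,100,-0.1,-1,0,0,0,0,100,-0.1,-1,0,0,0,0,100,-0.1,-1,0,0,0,0,100,-0.1,-1,0,0,0,0,100,0,-1,0,0,0,0,100,0,-1,0,0,0,0,100,0,-1,0,0,0,0,100,0,0,0,0,0,0,100,0,0,0,0,0,0,100]'

```text
t: 3.72
tool_pos: [0.4492, -0.0152, 0.2487]
orientation: [0.004, 3.141, 0.0]
force: [-0.0, -0.1, 0.5]
opening: 0.093
gripper_force: 0.0
```

Run:
```python
from h import *
import json
survey('w2')
a=json.load(open('w1.json'));b=json.load(open('w2.json'))
for A in a:
    for B in b:
        if A[0]==B[0] and np.hypot(A[3][0]-B[3][0],A[3][1]-B[3][1])<.03:
            o1,d1,o2,d2=[np.array(v) for v in(A[1],A[2],B[1],B[2])]
            s=np.linalg.lstsq(np.c_[d1,-d2],o2-o1,rcond=None)[0]
            print('tri',A[0],((o1+s[0]*d1+o2+s[1]*d2)/2).round(4))
go(0.5,0.027,0.1)
```

```text
shell_1_mid 0.58 [280.4 261.2] [ 0.5769 -0.0761]
shell_1_mid 0.36 [405.9 312.5] [0.6588 0.1018]
bangle_mid 0.76 [443.9 162.1] [0.442  0.1397]
column_tall_1 0.97 [178.2 273.3] [ 0.6075 -0.2307]
column_tall_1 0.74 [554.4 192.6] [0.4862 0.2994]
column_low 0.58 [183.4 178.5] [ 0.4653 -0.2058]
column_slim 0.9 [559.2 192.2] [0.4856 0.3058]
dish_mid 0.7 [272.5 166. ] [ 0.4458 -0.0821]
dish_mid 0.52 [355.3 208.6] [0.5035 0.0258]
tape_mid 0.81 [401.2 312.9] [0.6583 0.0947]
tri bangle_mid [0.4432 0.1415 0.0066]
tri column_slim [0.4828 0.2985 0.0093]
tri dish_mid [ 0.4448 -0.082   0.0161]
tri tape_mid [0.6619 0.0966 0.0156]
pos [ 0.4492 -0.0136  0.2486] shift units in tool [-1.69  1.35  4.95] in target frame [-1.69  1.35  4.95] turn units [ 0.   -0.    0.02]
```

View pics/w2.png

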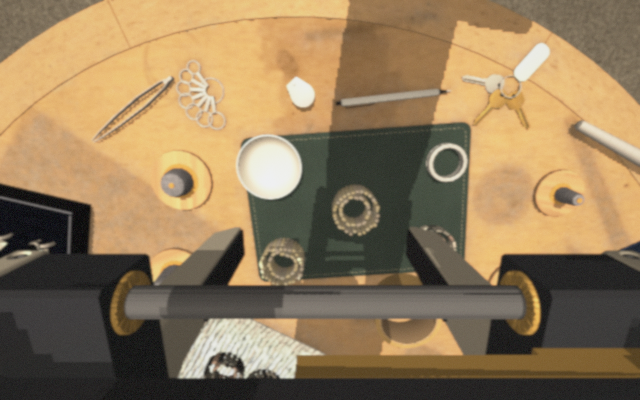

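The wrist view shows the dish at (269,167), the centre shell at (356,209), the other shell at (282,262) and the bangle at (446,161). The low column is at (182,180), the slim one at (560,192), and the fingers hide the rest. The networks scatter by about 5 mm, so I'll refine by fitting the projected rims to image edges.

```bash
cat >> h.py <<'E'
SH={'shell':[(.0295,.0415),(.025,.0415),(.0295,.0055)],'stone':[(.031,.0245),(.0265,.0245)],'bangle':[(.0245,.0175),(.0195,.0175),(.0245,.0055)],
 'tall':[(.041,.008),(.015,.054)],'low':[(.041,.008),(.016,.033)],'slim':[(.033,.008),(.008,.04)]}
A=np.linspace(0,2*np.pi,120,endpoint=False)
def circ(cal,x,y,r,z):
    return np.array([proj(cal,(x+r*np.cos(a),y+r*np.sin(a),z)) for a in A]).astype(np.float32)
def fit(im,cal,kind,x0,y0,rng=.014,dz=0):
    g=cv2.GaussianBlur(im,(0,0),1).astype(np.float32)
    gm=np.sqrt(sum(cv2.Sobel(g,cv2.CV_32F,*d,ksize=3)**2 for d in((1,0),(0,1))).sum(2)); gm=np.minimum(gm,120)
    gm=cv2.GaussianBlur(gm,(0,0),.8); best=(-1,)
    C=[(r,z,circ(cal,x0,y0,r,z+dz),proj(cal,(x0,y0,z+dz)),np.array([(proj(cal,(x0+.01,y0,z+dz))-proj(cal,(x0,y0,z+dz)))/.01,(proj(cal,(x0,y0+.01,z+dz))-proj(cal,(x0,y0,z+dz)))/.01])) for r,z in SH[kind]]
    for dx in np.arange(-rng,rng+1e-9,.001):
        for dy in np.arange(-rng,rng+1e-9,.001):
            s=sum(cv2.remap(gm,*(c+[dx,dy]@J).astype(np.float32).T.reshape(2,-1,1),cv2.INTER_LINEAR).mean() for r,z,c,p,J in C)/len(C)
            if s>best[0]: best=(s,x0+dx,y0+dy)
    return np.round(best,4)
def draw(im,cal,kind,x,y,col=(255,0,0)):
    for r,z in SH[kind]: cv2.polylines(im,[np.round(circ(cal,x,y,r,z)*4).astype(int)],True,col,1,cv2.LINE_AA,2)
G={'shellA':('shell',.503,.026),'shellB':('shell',.58,-.074),'stone':('stone',.561,.132),'bangle':('bangle',.443,.1415),
 'tallR':('tall',.608,-.232),'tallL':('tall',.628,.268),'low':('low',.465,-.206),'slim':('slim',.484,.301)}
E
python3 - <<'E'
from h import *
import json
c2=eyes.calibration('wrist'); R=np.array(c2['R'])
def c(f):
    o=np.array(json.load(open(f))[0][1]); return dict(K=c2['K'],R=R,t=-R@o)
V={'w1':c('w1.json'),'w2':c('w2.json'),'top0':eyes.calibration('top'),'side0':eyes.calibration('side')}
ims={v:cv2.imread(f'pics/{v}.png')[:,:,::-1].copy() for v in V}
for k,(kind,x,y) in G.items():
    for v in V:
        p=proj(V[v],(x,y,.02))
        if 20<p[0]<620 and 20<p[1]<(300 if v[0]=='w' else 390): b=fit(ims[v],V[v],kind,x,y); print(k,v,b); draw(ims[v],V[v],kind,b[1],b[2])
cv2.imwrite('pics/ov.png',np.vstack([ims['w1'][100:330],ims['w2'][100:330]])[:,:,::-1])
E
```

```text
shellA w1 [1.103004e+02 5.030000e-01 2.500000e-02]
shellA w2 [1.036862e+02 5.010000e-01 2.500000e-02]
shellA top0 [1.011249e+02 5.060000e-01 2.300000e-02]
shellA side0 [1.090341e+02 4.990000e-01 2.200000e-02]
shellB w1 [32.5387  0.585  -0.06  ]
shellB w2 [ 1.019613e+02  5.780000e-01 -7.400000e-02]
shellB top0 [ 1.02839e+02  5.93000e-01 -8.20000e-02]
shellB side0 [ 9.66894e+01  5.79000e-01 -7.60000e-02]
stone w1 [80.0308  0.571   0.133 ]
stone w2 [62.6371  0.554   0.122 ]
stone top0 [94.2688  0.561   0.134 ]
stone side0 [100.927   0.575   0.146]
bangle w1 [113.642    0.442    0.1435]
bangle w2 [116.9076   0.441    0.1425]
bangle top0 [112.3697   0.444    0.1445]
bangle side0 [115.055    0.44     0.1395]
tallR w2 [65.3939  0.607  -0.23  ]
tallR top0 [93.0705  0.608  -0.23  ]
tallR side0 [109.1279   0.604   -0.227 ]
tallL w2 [87.0801  0.642   0.259 ]
tallL top0 [82.8143  0.628   0.267 ]
tallL side0 [99.2027  0.625   0.269 ]
low w2 [93.8334  0.467  -0.204 ]
low top0 [86.6299  0.467  -0.206 ]
low side0 [107.4366   0.469   -0.192 ]
slim w1 [78.1253  0.486   0.302 ]
slim w2 [89.6374  0.484   0.296 ]
slim top0 [80.8561  0.485   0.304 ]
slim side0 [96.52   0.486  0.311]
```

View pics/ov.png

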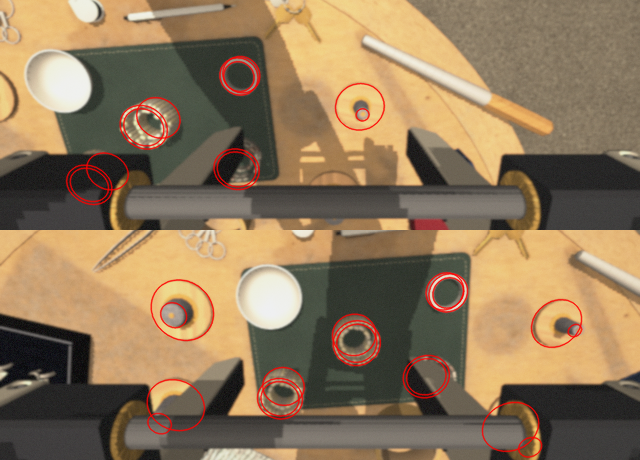

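apply_moves --steps '[-0.44,0.33,0.9,0,0,0,100,-0.44,0.33,1,0,0,0,100,-0.44,0.33,1,0,0,0,100,-0.44,0.33,1,0,0,0,100,0,0,0.7,0,0,0,100,0,0,0.3,0,0,0,100,0,0,0,0,0,0,100,0,0,0,0,0,0,100]'

```text
t: 4.83
tool_pos: [0.5019, 0.0253, 0.1021]
orientation: [0.001, -3.141, 0.0]
force: [0.4, -1.0, 0.8]
opening: 0.0929
gripper_force: 0.0
```

```bash
cat >> h.py <<'E'
def look(name,*ks,guess=None,save=True):
    im,cal=snap('wrist'); im2=im.copy(); g=dict(G); g.update(guess or {}); r=None
    for k in ks:
        kind,x,y=g[k]; r=fit(im,cal,kind,x,y); print(k,r); draw(im2,cal,kind,r[1],r[2])
    cv2.imwrite(f'pics/{name}.png',im2[:,:,::-1]); return r,cal
E
python3 - <<'E'
from h import *
b,_=look('a1','shellA'); go(b[1],b[2],0.008)
E
```

```text
shellA [1.071505e+02 5.010000e-01 2.400000e-02]
pos [0.5027 0.0252 0.1032] shift units in tool [ 0.06 -0.04  3.17] in target frame [ 0.06 -0.04  3.17] turn units [-0.    0.02  0.  ]
```

View pics/a1.png

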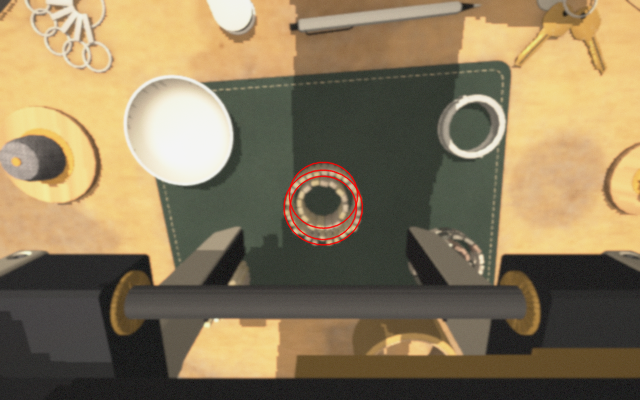

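The overlay sits on the shell at (322,204). Next I descend, grip gently and lift.

apply_moves --steps '[0.05,-0.04,0.6,0,0,0,100,0,0,0.7,0,0,0,100,0,0,0.7,0,0,0,100,0,0,0.6,0,0,0,100,0,0,0.4,0,0,0,100,0,0,0,0,0,0,100,0,0,0,0,0,0,50,0,0,0,0,0,0,50,0,0,0,0,0,0,50,0,0,0,0,0,0,50,0,0,0,0,0,0,50,0,0,0,0,0,0,50]' --grip_force 10

```text
t: 5.88
tool_pos: [0.5011, 0.0241, 0.0124]
orientation: [-0.001, 3.14, -0.0]
force: [-0.9, -0.8, 4.5]
opening: 0.0604
gripper_force: 10.0
```

apply_moves --steps '[0,0,-0.5,0,0,0,50,0,0,-1,0,0,0,50,0,0,-1,0,0,0,50,0,0,-0.6,0,0,0,50,-0.53,1,0,0,0,0,50,-0.53,1,0,0,0,0,50,-0.53,1,0,0,0,0,50,-0.53,1,0,0,0,0,50,-0.53,1,0,0,0,0,50,-0.53,1,0,0,0,0,50,-0.53,1,0,0,0,0,50,0,0,0,0,0,0,50]'

```text
t: 6.88
tool_pos: [0.6127, 0.2394, 0.1037]
orientation: [-0.006, 3.142, 0.003]
force: [1.4, 0.5, -0.5]
opening: 0.0605
gripper_force: 10.0
```

Run:
```python
from h import *
# include ring in hand at tip-bottom offset: tip was 12.4-4.5=7.9mm above ring bottom
im,cal=snap('wrist'); p=robot.read_state()['tool_pos']; print(p)
im2=im.copy(); b=fit(im,cal,'tall',.627,.267); print('col',b)
r=fit(im,cal,'shell',p[0],p[1],dz=p[2]-.0124); print('ring',r)
r=fit(im,cal,'stone',.562,.133); print('stone',r)
draw(im2,cal,'tall',b[1],b[2]); draw(im2,cal,'stone',r[1],r[2]); cv2.imwrite('pics/a2.png',im2[:,:,::-1])
go(b[1],b[2],p[2])
```

```text
[0.61182376 0.2369523  0.10355574]
col [82.451  0.627  0.267]
ring [76.6388  0.6148  0.239 ]
stone [95.3418  0.56    0.133 ]
pos [0.6118 0.237  0.1036] shift units in tool [-0.51  1.   -0.  ] in target frame [-0.51  1.    0.  ] turn units [ 0.   -0.01  0.03]
```

View pics/a2.png

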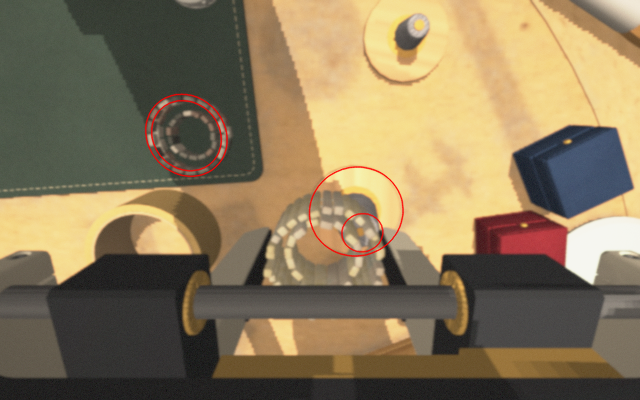

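Stone is at (188,136) and matches its overlay. The foot of the tall column is partly hidden by the ring, and its visible edge fits. I'll align and descend part-way, watching the force.

apply_moves --steps '[-0.47,0.95,0,0,0,0,50,0,0,0,0,0,0,50,0,0,0,0,0,0,50,0,0,0.6,0,0,0,50,0,0,0.5,0,0,0,50,0,0,0.4,0,0,0,50,0,0,0.4,0,0,0,50,0,0,0,0,0,0,50]'

```text
t: 7.6
tool_pos: [0.6233, 0.2613, 0.0436]
orientation: [-0.0, -3.136, 0.003]
force: [0.1, 0.1, -0.7]
opening: 0.0603
gripper_force: 10.0
```

Run:
```python
from h import *
im,cal=snap('wrist'); p=robot.read_state(); print(p['tool_pos'],p['force'])
c=im[150:300,180:460]; cv2.imwrite('pics/a3.png',cv2.resize(c,None,fx=2,fy=2)[:,:,::-1])
```

```text
[0.62405753 0.2616557  0.04521053] [-0.79063321 -0.22832409 -0.04579654]
```

View pics/a3.png

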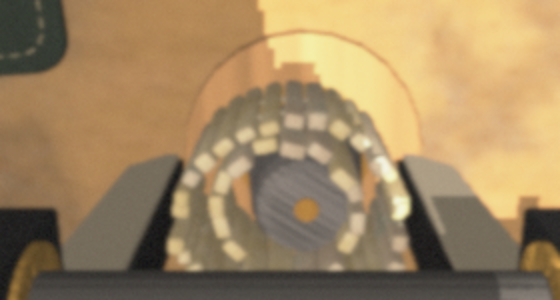

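The column stands inside the ring but about 5 mm towards +y, as the numbers say. I'll correct and finish the descent, then release.

apply_moves --steps '[-0.08,0.18,0,0,0,0,50,0,0,0.3,0,0,0,50,0,0,0.3,0,0,0,50,0,0,0.3,0,0,0,50,0,0,0.04,0,0,0,50,0,0,0,0,0,0,50,0,0,0,0,0,0,85,0,0,0,0,0,0,85,0,0,0,0,0,0,85,0,0,0,0,0,0,85,0,0,-0.3,0,0,0,85,0,0,-0.5,0,0,0,85]'

```text
t: 8.65
tool_pos: [0.6267, 0.2676, 0.0424]
orientation: [0.001, -3.138, 0.002]
force: [-0.5, -0.9, -0.2]
opening: 0.0791
gripper_force: 0.0
```

apply_moves --steps '[0,0,-1,0,0,0,100,0,0,-1,0,0,0,100,0.14,-1,0,0,0,0,100,0.14,-1,0,0,0,0,100,0.14,-1,0,0,0,0,100,0.14,-1,0,0,0,0,100,0.14,-1,0,0,0,0,100,0.14,-1,0,0,0,0,100,0.14,-1,0,0,0,0,100,0.14,-1,0,0,0,0,100,0.14,-1,0,0,0,0,100,0.14,-1,0,0,0,0,100]'

```text
t: 9.65
tool_pos: [0.5867, -0.0334, 0.1057]
orientation: [-0.001, 3.139, -0.001]
force: [0.2, -0.8, 0.3]
opening: 0.093
gripper_force: 0.0
```

apply_moves --steps '[0.16,-1,0,0,0,0,100,0,-0.4,0,0,0,0,100,0,0,0,0,0,0,100,0,0,0,0,0,0,100]'

```text
t: 9.98
tool_pos: [0.5822, -0.0741, 0.1048]
orientation: [0.002, 3.14, 0.0]
force: [-0.7, 0.4, 0.0]
opening: 0.0929
gripper_force: 0.0
```

Run:
```python
from h import *
b,c=look('b1','shellB','tallR','low'); b,c=look('b1','tallR','low','shellB'); go(b[1],b[2],.012)
im,cal=snap('side'); print('side A on col',fit(im,cal,'shell',.627,.267,dz=.0035))
im2=im.copy(); cv2.imwrite('pics/s1.png',cv2.resize(im[200:320,180:420],None,fx=2,fy=2)[:,:,::-1])
x=cv2.imread('pics/b1.png'); y=cv2.imread('pics/s1.png'); z=np.zeros((240,640,3),np.uint8); z[:,:480]=y; cv2.imwrite('pics/b1s.png',np.vstack([x[:330],z]))
```

```text
shellB [ 1.08495e+02  5.78000e-01 -7.40000e-02]
tallR [77.793  0.607 -0.229]
low [74.0813  0.468  -0.205 ]
tallR [78.5025  0.607  -0.229 ]
low [74.0997  0.468  -0.205 ]
shellB [ 1.089915e+02  5.780000e-01 -7.400000e-02]
pos [ 0.582  -0.0728  0.1041] shift units in tool [ 0.14 -0.04  3.07] in target frame [ 0.13 -0.04  3.07] turn units [0.   0.01 0.01]
side A on col [106.7779   0.627    0.269 ]
```

View pics/b1s.png

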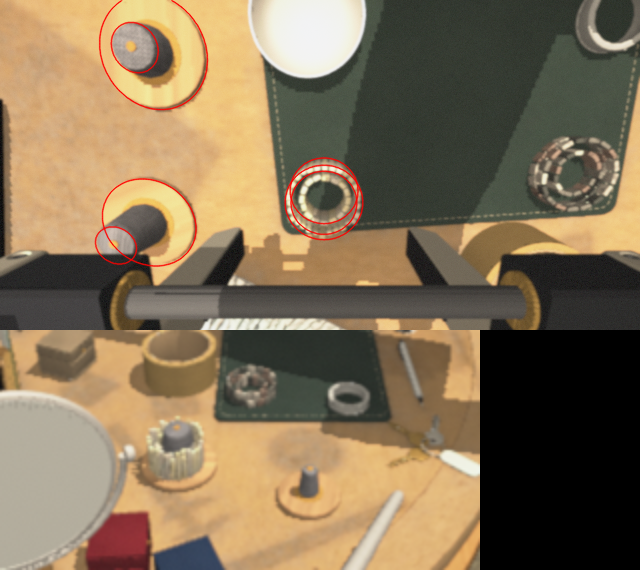

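Shell A lies flat on its column. Shell B fits at (325,198), with tall column R and the low column also matching. Gripping B.

apply_moves --steps '[0.12,-0.04,0.6,0,0,0,100,0,0,0.7,0,0,0,100,0,0,0.7,0,0,0,100,0,0,0.7,0,0,0,100,0,0,0.36,0,0,0,100,0,0,0,0,0,0,100,0,0,0,0,0,0,50,0,0,0,0,0,0,50,0,0,0,0,0,0,50,0,0,0,0,0,0,50,0,0,0,0,0,0,50,0,0,0,0,0,0,50]'

```text
t: 11.13
tool_pos: [0.5786, -0.0753, 0.0125]
orientation: [-0.0, 3.14, -0.0]
force: [-1.3, -0.8, 4.0]
opening: 0.06
gripper_force: 10.0
```

```bash
python3 -c "
from h import *
print(robot.read_state()['opening']);go(.606,-.2295,.0165)"
```

```text
0.05998089112833962
pos [ 0.5786 -0.0753  0.0125] shift units in tool [-0.91 -5.14 -0.13] in target frame [-0.91 -5.14 -0.13] turn units [-0.    0.01  0.  ]
```

apply_moves --steps '[0,0,-0.5,0,0,0,50,0,0,-1,0,0,0,50,0,0,-1,0,0,0,50,0,0,-0.5,0,0,0,50,-0.2,-1,0,0,0,0,50,-0.2,-1,0,0,0,0,50,-0.2,-1,0,0,0,0,50,-0.2,-1,0,0,0,0,50,-0.11,-1,0,0,0,0,50,0,-0.14,0,0,0,0,50,0,0,0,0,0,0,50,0,0,0,0,0,0,50]'

```text
t: 12.13
tool_pos: [0.605, -0.2291, 0.1014]
orientation: [-0.001, -3.141, -0.001]
force: [-0.1, -0.1, -1.1]
opening: 0.0596
gripper_force: 10.0
```

```bash
python3 -c "
from h import *
go(.606,-.2295,.046)"
```

```text
pos [ 0.605  -0.2291  0.1014] shift units in tool [-0.04 -0.02  1.85] in target frame [-0.03 -0.01  1.85] turn units [ 0.01 -0.   -0.01]
```

apply_moves --steps '[-0.04,-0.02,0.6,0,0,0,50,0,0,0.6,0,0,0,50,0,0,0.65,0,0,0,50,0,0,0,0,0,0,50,0,0,0,0,0,0,50]'

```text
t: 12.55
tool_pos: [0.6053, -0.2278, 0.0449]
orientation: [0.003, -3.138, -0.003]
force: [-0.6, 0.3, 0.2]
opening: 0.0598
gripper_force: 10.0
```

Run:
```python
from h import *
im,cal=snap('wrist'); p=robot.read_state(); print(p['tool_pos'],p['force'])
c=im[150:300,180:460]; cv2.imwrite('pics/b3.png',cv2.resize(c,None,fx=2,fy=2)[:,:,::-1])
go(.606,-.2295,.0165)
```

```text
[ 0.60646986 -0.2286559   0.04649636] [ 1.05158601 -0.02133473 -0.3463667 ]
pos [ 0.6065 -0.2287  0.0465] shift units in tool [ 0.02 -0.03  1.  ] in target frame [ 0.02 -0.03  1.  ] turn units [ 0.   -0.01  0.02]
```

View pics/b3.png

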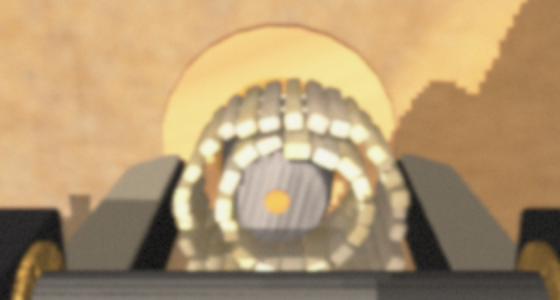

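The column sits about 3 mm to -y of the ring's centre. I'll shift that way, lower and release.

apply_moves --steps '[0,-0.1,0,0,0,0,50,0,0,0.3,0,0,0,50,0,0,0.3,0,0,0,50,0,0,0.3,0,0,0,50,0,0,0.08,0,0,0,50,0,0,0,0,0,0,50,0,0,0,0,0,0,85,0,0,0,0,0,0,85,0,0,0,0,0,0,85,0,0,0,0,0,0,85,0,0,-0.3,0,0,0,85,0,0,-0.5,0,0,0,85]'

```text
t: 13.6
tool_pos: [0.605, -0.2322, 0.0395]
orientation: [0.001, -3.138, -0.003]
force: [-0.7, -0.5, -0.7]
opening: 0.0789
gripper_force: 0.0
```

```bash
python3 -c "
from h import *
go(.55,.133,.105)"
```

```text
pos [ 0.605  -0.2322  0.0395] shift units in tool [ 1.83 12.18 -2.16] in target frame [ 1.83 12.17 -2.18] turn units [ 0.02 -0.03  0.  ]
```

apply_moves --steps '[0,0,-1,0,0,0,100,0,0,-1,0,0,0,100,0.15,1,-0.2,0,0,0,100,0.15,1,0,0,0,0,100,0.15,1,0,0,0,0,100,0.15,1,0,0,0,0,100,0.15,1,0,0,0,0,100,0.15,1,0,0,0,0,100,0.15,1,0,0,0,0,100,0.15,1,0,0,0,0,100,0.15,1,0,0,0,0,100,0.15,1,0,0,0,0,100]'

```text
t: 14.6
tool_pos: [0.5617, 0.0685, 0.1089]
orientation: [-0.001, 3.139, 0.0]
force: [0.2, 0.3, 0.4]
opening: 0.0931
gripper_force: 0.0
```

apply_moves --steps '[0,1,0,0,0,0,100,0,1,0,0,0,0,100,0,0.2,0,0,0,0,100,0,0,0,0,0,0,100,0,0,0,0,0,0,100]'

```text
t: 15.02
tool_pos: [0.5618, 0.1329, 0.1079]
orientation: [-0.002, 3.14, -0.001]
force: [-0.0, -0.0, -0.5]
opening: 0.0929
gripper_force: 0.0
```

```bash
sed -i "s/(.0265,.0245)\]/(.0265,.0245),(.031,.0055)]/" h.py
python3 - <<'E'
from h import *
b,c=look('c1','slim','bangle','stone'); go(b[1],b[2],.009)
im,cal=snap('side'); print('B',fit(im,cal,'shell',.607,-.231,dz=.0035))
x=cv2.imread('pics/c1.png'); y=cv2.resize(im[130:230,240:400],None,fx=2.4,fy=2.4)[:,:,::-1]; z=np.zeros((240,640,3),np.uint8); z[:,:384]=y; cv2.imwrite('pics/c1s.png',np.vstack([x[:330],z]))
E
```

```text
slim [84.0787  0.486   0.299 ]
bangle [113.8076   0.443    0.1425]
stone [95.6997  0.56    0.132 ]
pos [0.5617 0.1322 0.1076] shift units in tool [ 0.06 -0.01  3.29] in target frame [ 0.06 -0.01  3.29] turn units [-0.    0.01  0.  ]
B [99.2778  0.618  -0.245 ]
```

View pics/c1s.png

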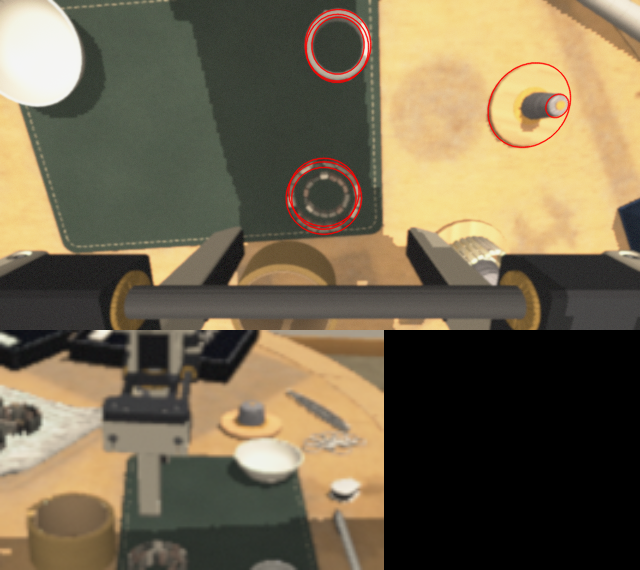

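Stone fits at (325,196), bangle at (338,45) and slim column at (530,105). Column R is hidden behind the gripper for now, so I'll check it later. Gripping the stone ring.

apply_moves --steps '[0.06,-0.02,0.7,0,0,0,100,0,0,0.8,0,0,0,100,0,0,0.8,0,0,0,100,0,0,0.7,0,0,0,100,0,0,0.28,0,0,0,100,0,0,0,0,0,0,100,0,0,0,0,0,0,50,0,0,0,0,0,0,50,0,0,0,0,0,0,50,0,0,0,0,0,0,50,0,0,0,0,0,0,50,0,0,0,0,0,0,50]'

```text
t: 16.12
tool_pos: [0.5599, 0.1325, 0.0089]
orientation: [-0.001, 3.141, -0.0]
force: [0.2, 0.0, 1.9]
opening: 0.0622
gripper_force: 10.0
```

```bash
python3 -c "
from h import *
print(robot.read_state()['opening']);go(.467,-.2055,.0125)"
```

```text
0.06223972966196993
pos [0.5599 0.1325 0.0089] shift units in tool [  3.1  -11.26  -0.12] in target frame [  3.1  -11.27  -0.12] turn units [-0.    0.01  0.01]
```

apply_moves --steps '[0,0,-0.5,0,0,0,50,0,0,-1,0,0,0,50,0,0,-1,0,0,0,50,0.3,-1,-0.3,0,0,0,50,0.3,-1,0,0,0,0,50,0.3,-1,0,0,0,0,50,0.3,-1,0,0,0,0,50,0.3,-1,0,0,0,0,50,0.3,-1,0,0,0,0,50,0.3,-1,0,0,0,0,50,0.3,-1,0,0,0,0,50,0.3,-1,0,0,0,0,50]'

```text
t: 17.12
tool_pos: [0.478, -0.1388, 0.0925]
orientation: [-0.001, 3.141, -0.0]
force: [0.4, -1.1, -0.8]
opening: 0.0622
gripper_force: 10.0
```

apply_moves --steps '[0.3,-1,0,0,0,0,50,0.1,-1,0,0,0,0,50,0,-0.27,0,0,0,0,50,0,0,0,0,0,0,50,0,0,1,0,0,0,50,0,0,0.8,0,0,0,50,0,0,0,0,0,0,50,0,0,0,0,0,0,50]'

```text
t: 17.78
tool_pos: [0.4655, -0.2037, 0.0371]
orientation: [0.002, -3.138, -0.004]
force: [-0.4, -0.4, -0.4]
opening: 0.0619
gripper_force: 10.0
```

Run:
```python
from h import *
im,cal=snap('wrist'); p=robot.read_state(); print(p['tool_pos'],p['force'])
cv2.imwrite('pics/c3.png',cv2.resize(im[130:300,100:500],None,fx=2,fy=2)[:,:,::-1])
go(.467,-.2055,.0125)
```

```text
[ 0.46677558 -0.20455351  0.03868118] [ 0.23437947  0.0950066  -0.04392204]
pos [ 0.4668 -0.2046  0.0387] shift units in tool [-0.01 -0.03  0.87] in target frame [-0.01 -0.03  0.87] turn units [ 0.01 -0.01  0.01]
```

View pics/c3.png

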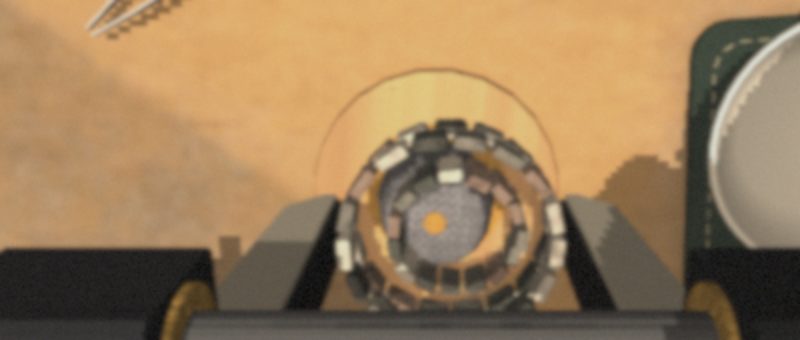

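The column is about 4 mm to -y of the ring's centre. I'll shift, lower and release.

apply_moves --steps '[-0.04,-0.13,0,0,0,0,50,0,0,0.3,0,0,0,50,0,0,0.3,0,0,0,50,0,0,0.22,0,0,0,50,0,0,0,0,0,0,50,0,0,0,0,0,0,50,0,0,0,0,0,0,82,0,0,0,0,0,0,82,0,0,0,0,0,0,82,0,0,0,0,0,0,82,0,0,-0.3,0,0,0,82,0,0,-1,0,0,0,82]'

```text
t: 18.83
tool_pos: [0.4644, -0.2076, 0.0491]
orientation: [0.001, -3.134, -0.006]
force: [1.0, -0.3, -0.1]
opening: 0.0759
gripper_force: 0.0
```

```bash
python3 -c "
from h import *
go(.442,.1425,.105)"
```

```text
pos [ 0.4644 -0.2076  0.0491] shift units in tool [ 0.76 11.68 -1.81] in target frame [ 0.75 11.67 -1.86] turn units [ 0.04 -0.07  0.  ]
```

apply_moves --steps '[0,0,-1,0,0,0,100,0.08,1,-0.86,0,0,0,100,0.08,1,0,0,0,0,100,0.08,1,0,0,0,0,100,0.08,1,0,0,0,0,100,0.08,1,0,0,0,0,100,0.08,1,0,0,0,0,100,0.08,1,0,0,0,0,100,0.08,1,0,0,0,0,100,0.08,1,0,0,0,0,100,0.08,1,0,0,0,0,100,0,1,0,0,0,0,100]'

```text
t: 19.83
tool_pos: [0.4434, 0.1219, 0.1095]
orientation: [-0.001, 3.141, 0.0]
force: [0.1, -0.0, -0.9]
opening: 0.0929
gripper_force: 0.0
```

apply_moves --steps '[0,0.65,0,0,0,0,100,0,0,0,0,0,0,100,0,0,0,0,0,0,100]'

```text
t: 20.08
tool_pos: [0.4437, 0.1407, 0.1092]
orientation: [-0.005, 3.141, -0.0]
force: [0.4, -0.5, 0.2]
opening: 0.0927
gripper_force: 0.0
```

Run:
```python
from h import *
b,c=look('d1','slim','bangle'); go(b[1],b[2],.0075)
im,cal=snap('side')
x=cv2.imread('pics/d1.png'); y=cv2.resize(im[130:230,240:400],None,fx=2.4,fy=2.4)[:,:,::-1]; z=np.zeros((240,640,3),np.uint8); z[:,:384]=y; cv2.imwrite('pics/d1s.png',np.vstack([x[:330],z]))
```

```text
slim [72.4693  0.484   0.299 ]
bangle [115.4488   0.441    0.1425]
pos [0.4438 0.1399 0.1091] shift units in tool [0.09 0.09 3.38] in target frame [0.09 0.09 3.39] turn units [-0.    0.    0.02]
```

View pics/d1s.png

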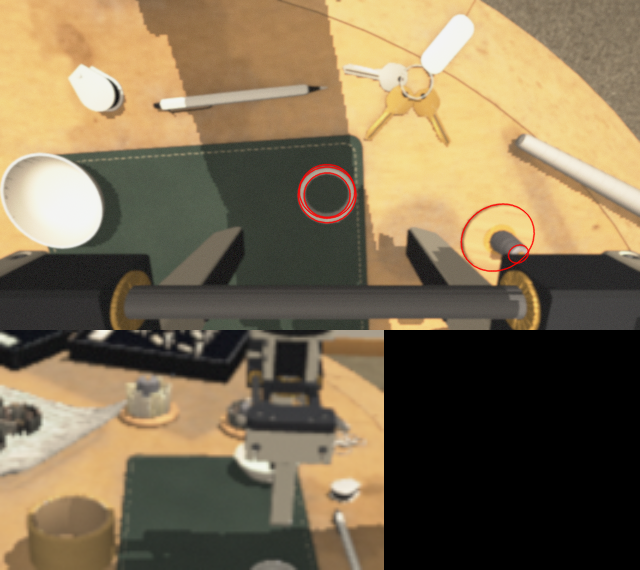

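Shell B is seated on its column. The bangle fits at (327,194) and the slim column at (500,240). Gripping the bangle.

apply_moves --steps '[0.08,0.08,0.7,0,0,0,100,0,0,0.8,0,0,0,100,0,0,0.8,0,0,0,100,0,0,0.7,0,0,0,100,0,0,0.37,0,0,0,100,0,0,0,0,0,0,70,0,0,0,0,0,0,40,0,0,0,0,0,0,40,0,0,0,0,0,0,40,0,0,0,0,0,0,40,0,0,0,0,0,0,40,0,0,0,0,0,0,40]'

```text
t: 21.18
tool_pos: [0.4415, 0.1424, 0.0078]
orientation: [-0.001, 3.141, 0.0]
force: [0.1, 0.6, 1.2]
opening: 0.0509
gripper_force: 0.0
```

```bash
python3 -c "
from h import *
print(robot.read_state()['opening']);go(.485,.299,.012)"
```

```text
0.05089489717367247
pos [0.4415 0.1424 0.0078] shift units in tool [-1.45  5.22 -0.14] in target frame [-1.45  5.22 -0.14] turn units [0. 0. 0.]
```

Still closing: 50.9 mm with no force yet. A few more rows.

apply_moves --steps '[0,0,0,0,0,0,35,0,0,0,0,0,0,35,0,0,0,0,0,0,35]'

```text
t: 21.43
tool_pos: [0.4415, 0.1424, 0.0076]
orientation: [-0.001, 3.141, 0.0]
force: [0.3, -0.1, 2.4]
opening: 0.0476
gripper_force: 10.0
```

apply_moves --steps '[0,0,-0.5,0,0,0,35,0,0,-1,0,0,0,35,0,0,-1,0,0,0,35,-0.29,1,0,0,0,0,35,-0.29,1,0,0,0,0,35,-0.29,1,0,0,0,0,35,-0.29,1,0,0,0,0,35,-0.29,1,0,0,0,0,35,0,0.2,0,0,0,0,35,0,0,0,0,0,0,35,0,0,1,0,0,0,35,0,0,0,0,0,0,35]'

```text
t: 22.43
tool_pos: [0.4817, 0.2961, 0.0478]
orientation: [0.001, -3.136, 0.005]
force: [-1.9, 0.0, -2.5]
opening: 0.0476
gripper_force: 10.0
```

Run:
```python
from h import *
im,cal=snap('wrist'); p=robot.read_state(); print(p['tool_pos'],p['force'],p['opening'])
for z in(.008,.04): print('col px if at TCP xy',(proj(cal,(p['tool_pos'][0],p['tool_pos'][1],z))-[100,130])*2)
cv2.imwrite('pics/d3.png',cv2.resize(im[130:300,100:500],None,fx=2,fy=2)[:,:,::-1])
go(.485,.299,.012)
```

```text
[0.48175076 0.29597224 0.04923887] [-0.47492025 -0.8197706  -0.88553671] 0.04720936618873924
col px if at TCP xy [448.93085869 177.89683976]
col px if at TCP xy [448.50242558 213.39575412]
pos [0.4818 0.296  0.0492] shift units in tool [-0.12  0.11  1.24] in target frame [-0.11  0.1   1.24] turn units [-0.03 -0.06  0.  ]
```

View pics/d3.png

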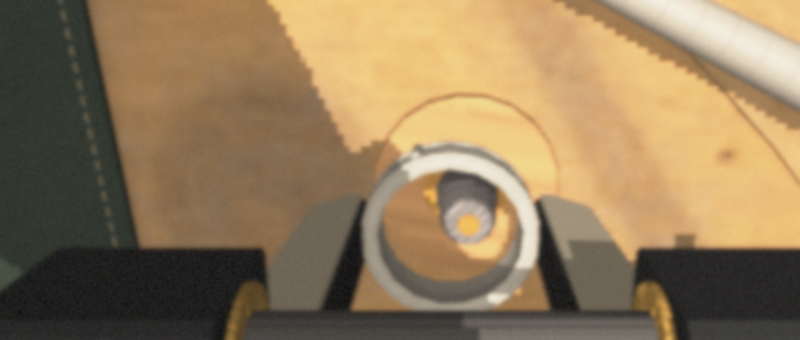

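The slender column shows at (468,224) against (448,213) for the ring's centre, so I need about +5.5 mm in y and +3 mm in x. I'll shift, lower and release.

apply_moves --steps '[-0.11,0.18,0,0,0,0,35,0,0,0,0,0,0,35,0,0,0.5,0,0,0,35,0,0,0.4,0,0,0,35,0,0,0.3,0,0,0,35,0,0,0.03,0,0,0,35,0,0,0,0,0,0,35,0,0,0,0,0,0,68,0,0,0,0,0,0,68,0,0,0,0,0,0,68,0,0,0,0,0,0,68,0,0,0,0,0,0,68]'

```text
t: 23.48
tool_pos: [0.4884, 0.3039, 0.016]
orientation: [-0.001, 3.141, 0.0]
force: [-0.8, -0.6, -0.1]
opening: 0.0632
gripper_force: 0.0
```

apply_moves --steps '[0,0,-0.3,0,0,0,68,0,0,-1,0,0,0,68,0,0,-1,0,0,0,68,0,0,-1,0,0,0,100,0,0,-1,0,0,0,100,0,0,-1,0,0,0,100,0.5,-1,-0.5,0,0,0,100,0.5,-1,0,0,0,0,100,0.5,-1,0,0,0,0,100,0.5,-1,0,0,0,0,100,0,-1,0,0,0,0,100,0,0,0,0,0,0,100]'

```text
t: 24.48
tool_pos: [0.4277, 0.1499, 0.1905]
orientation: [0.003, 3.14, -0.003]
force: [0.0, 0.2, 0.0]
opening: 0.093
gripper_force: 0.0
```

Run:
```python
from h import *
im,cal=snap('wrist'); a=im[:290]
s,_=snap('side'); s=cv2.resize(s[130:310,230:410],(300,300))
t,_=snap('top'); t=cv2.resize(t[130:270,170:460],(340,164))
z=np.zeros((300,640,3),np.uint8); z[:,:300]=s; z[:164,300:]=t
cv2.imwrite('pics/e.png',np.vstack([a,z])[:,:,::-1]); print(robot.read_state()['tool_pos'])
```

```text
[0.42844593 0.15378959 0.19038755]
```

View pics/e.png

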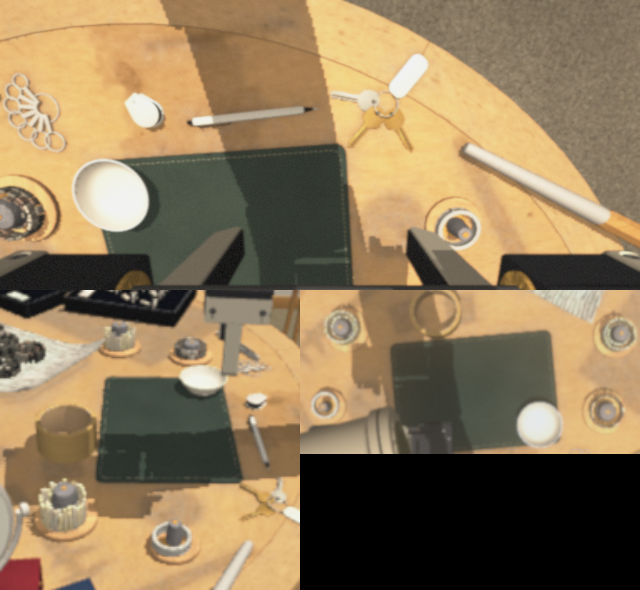

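All four rings lie flat round their columns: the bangle at (458,229) and the stone at (17,208) in the wrist view, both shells in the side and top views. The dish and tape roll look unmoved and the gripper is clear. Handing in.

```bash
python3 -c "
from plant import robot
print(robot.close_job())"
```

```text
the job is handed in; nothing more can be done
None
```

All four bracelets lie flat on their columns in the final camera pictures, the dish and tape roll look unmoved, and the job was handed in at about 25 s of the 93 s allowed; the judge's verdict was not shown.

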